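# Draw three coin cells into the glass dish and hold the dispenser open

## Task

Pick up the empty pink glass dish and, holding it level and clear of the counter under the lip of the cell dispenser's chute, push the spring-return rubber bumper back with the end of the dish, past its first two clicks to the third, where the gate is open and the three coin cells slide down into the dish. Stop at the third click and do not force the bumper on to its end stop. Finish while still holding the dish there, off the counter, with all three cells in it and the bumper held at the third click against its spring; leave the other things on the counter alone.

Things in the scene. Friction and masses are not known exactly. Their poses are not given: they have to be found in the camera images.
- dispenser: Coin-cell dispenser fixed to the counter, grey housing with a tilted open aluminium chute. Origin: on the counter (z 0) plumb below the nose of the bumper at rest; x axis level, away from the robot, the way the bumper is pushed; z up. In this frame (mm): housing x 80 to 130, y -31 to 31, z to 118; base plate x 60 to 170, y -50 to 50, 8 thick; gate posts lean from x -2 at the chute to x -24, z 111.
- lip (a point): Middle of the chute's lower edge, where the cells slide off: 80 mm above the counter (underside 76), at x -18 mm in the dispenser's frame, so it overhangs the bumper. The chute is 36 mm wide (gate posts 44) and rises towards +x at 28 degrees. Below it, as far as the bumper, all is free for a dish whose rim is lower than 72 mm. Cells land up to about 70 mm in front of the lip.
- bumper: The bumper: an upright black rubber cylinder 30 mm across, from 27 to 63 mm above the counter, under the chute on a steel rod; it slides level along the dispenser's x. Origin: at counter level (z 0) plumb below its nose, the point nearest the robot; moves with the bumper.
- travel (a joint): How far the bumper is pushed in, m: 0 at rest, clicks (notches) at 0.010, 0.020, 0.030, end stop 0.040. Return spring 3 N at rest, 4.8 N at the third click; about 1 to 1.5 N more just before each click, less just past the hump midway between clicks; let go, it springs back to 0. The gate lets no cell pass up to 0.022 and is open from 0.026 up. At the third click means 0.0265 to 0.034.
- dish: Pink glass rectangular dish, open on top, 140 mm long (its x), 84 mm wide (its y), 36 mm high, upright walls 8 mm thick, floor 8 mm thick, about 0.33 kg. Origin: centre of its underside. Both ends are alike. It can be taken by the wall of the end nearer the robot, one finger inside. It stands on the counter left or right of the dispenser.
- case_holder: Bystander: blue-coated watch case holder, 70 x 70 mm, 31 mm high, 90 mm steel rod through it. Origin: centre of its underside.
- canister: Bystander: round screw-top aluminium canister, 64 mm across, 79 mm high. Origin: centre of its underside.
- chronograph: Bystander: black watch head, 40 mm across, 12 mm high, lying face up. Origin: centre of its underside.
- pliers: Bystander: steel spring bar pliers, 145 mm long, 55 mm wide, 12 mm high, lying flat. Origin: on the counter near their middle.
- cell0_mid (a point): Centre of a steel coin cell, 24.5 mm across and 8 mm thick, 10 g; one of three lying flat one behind the other on the chute, held back by the gate (lowest).
- cell1_mid (a point): Centre of a steel coin cell, 24.5 mm across and 8 mm thick, 10 g; one of three lying flat one behind the other on the chute, held back by the gate (middle).
- cell2_mid (a point): Centre of a steel coin cell, 24.5 mm across and 8 mm thick, 10 g; one of three lying flat one behind the other on the chute, held back by the gate (uppermost).
There are look-alikes about, which are no part of the job. What is shaped like the dish but orange or purple is not meant.

How it is judged:
By the outcome, as a careful person would: the job done as asked, in the order asked, and still so for the second after the job is handed in, while the arm keeps its last pose, push and grip.
It also fails if it takes over 51 s, if anything falls off the work surface, if the arm or the gripper's body presses on something with over 40 N, if the wrist force passes 120 N, or if a joint passes its speed limit or range.

## Robot

A 6-joint arm with a two-finger parallel gripper is mounted at the origin on the work surface. World frame = base frame: x ahead of the robot, y to its left, z up, the work surface at z = 0. Lengths are in mm, angles in rad, forces in N, time in s.
With the tool pointing down it reaches from about 350 to 1000 mm from the base axis. Payload 7.1 kg.
Tool frame: the origin (TCP) lies on the centre line of the jaws, within the pads' length; the fingertips stand bot.tips_ahead ahead of it and the grasp point (between the pads) lies 5 mm behind it (bot.tips_ahead is the distance from the TCP to the fingertips, in mm); x points along the fingers, z is the direction in which the jaws open and shut, and the axes are right-handed (so a half turn about x gives the same grasp; the last joint's range is limited). The gripper opens to 85 mm and grips with 20 to 120 N. Pads are 22 mm wide; open, the fingers measure 114 mm over their backs; the gripper's body (76 mm by 85 mm) begins 54 mm behind the grasp point. The pads swing forward as they close: fully open they stand 13 mm farther back than shut.
Start: joints at [-1.178, 0.423, 1.63, -0, 1.089, -0.019], TCP at [250.178, -572.727, 245.319] pointing down, gripper open.
Joint ranges: [-3, 3], [-0.9, 2.11], [0.09, 2.58], [-1.31, 4.45], [0.11, 2.69], [-2.54, 2.54]. Speed limits (rad/s): [2.39, 2.39, 3.01, 3.14, 3.14, 3.14].

## Interface

Orientations are given as a unit quaternion [w, x, y, z].
In Python, from cell import bot, viewer gives the robot as it stands.
- The arm moves only by the shell command python3 -m handwheel 'ROWS' [FORCE]. ROWS is JSON, one flat list of numbers, 7 for each row, row after row: the opening, from 0 (shut) to 1 (fully open), then the shift along the tool's x, y, z each as a share of 0.5 m, from -1 to 1, then the turn, a rotation vector about the tool's x, y, z each as a share of 360 degrees, from -1 to 1. In form: [gripper, tx, ty, tz, wx, wy, wz, gripper, tx, ty, tz, wx, wy, wz, ...]. A call has 1 to 20 rows; each row is the pose to reach, as a shift and turn from the pose commanded when the call began, along the tool's axes at that moment, turning the shorter way round; what a row does not reach only later rows make up. A row lasts 1/8 s, in which the tool goes at most 62.5 mm and 10.7 degrees, less where a joint would pass 70% of its speed; a pose out of reach is approached as far as the arm can. A call with a number of a shift or a turn outside -1 to 1 is refused whole. A call with a gripper value outside its range is refused whole. The fingers move at their own pace and stop on an object; FORCE is the grip in N (left out, the last holds). Time passes only in rows, so rows that repeat a pose let the fingers close. It gives the time, the measured TCP pose, the force and the opening at its end, in the units of the state.
- bot.observe(): the state, without advancing time (a new reading comes with each control period).
- viewer.get_image(name): name is "scene" or "top" or "wrist"; returns the picture (400x640x3 uint8, blue, green, red); there is no depth.
- viewer.camera_model(name): a dict with "fx", "fy", "cx", "cy" (pixels), "position" and "orientation" of the camera in the world; the wrist camera has in their place "tool_from_camera" (4x4, takes a point from camera to tool coordinates, whose origin is the TCP and whose axes are the tool frame's). Camera axes: x right, y down, z forward; pixel columns grow to the right and rows downward; lengths in mm; the calibration is good to about 2 mm. A picture is of the moment at which its call begins: read the wrist's pose just before it. camera_model takes no time and is no camera call.
- bot.job_done(): hands the job in, once; it reports no verdict.
The state is a dict: "time": time; "q": joint angles; "dq": joint speeds; "effort": joint torques, N m; "tool_pos": TCP position; "orientation": TCP orientation; "ft_force": force on the tool from outside, world axes, zero at the start; "ft_torque": the same for the moment, N m; "opening": finger opening in mm.
Only numpy, scipy, OpenCV 4.12 (cv2) and the standard library are available. Lean on these libraries where they do the work, as an engineer would, in place of code of your own. Each camera call takes 0.05 s, during which the arm holds its last target. There are 200 camera calls.

## Working session

There is one attempt and no reset: what is moved stays moved. The work goes in short steps, Python scripts to look and compute and a shell command to move; the robot and the scene stay as the last step left them, time stands still between calls to the robot, and variables do not carry over. Pictures are saved under pics/ and viewed, about 8 in all and at most 12, crops included, and the job is handed in when it is done.

```bash
ls; mkdir -p pics; python3 - <<'E'
from cell import bot, viewer
import cv2
s=bot.observe();print(s); print(bot.tips_ahead)
for n in("scene","top"):
    cv2.imwrite(f"pics/{n}0.png",viewer.get_image(n)); print(n,viewer.camera_model(n))
print(viewer.camera_model("wrist"))
E
```

```text
pics
{'time': 0.0, 'q': array([-1.17802474e+00,  4.23874088e-01,  1.63069908e+00,  3.20309248e-06,
        1.08858145e+00, -1.89805037e-02]), 'dq': array([-0.00015111,  0.00186944,  0.00052431, -0.00062579, -0.00013548,
        0.00077738]), 'effort': array([-1.89392311e-03, -5.57375765e+01, -2.81739736e+01, -1.38593555e-04,
        7.32836867e-03, -5.12626912e-06]), 'tool_pos': array([ 249.96849281, -572.26070451,  244.5213401 ]), 'orientation': array([ 0.59119738,  0.38754103,  0.59210874, -0.3869171 ]), 'ft_force': array([ 0.13880607, -0.29445039, -0.80647471]), 'ft_torque': array([-0.03635062, -0.03482108,  0.01159844]), 'opening': 85.04667551231266}
14.0
scene {'fx': 484.5755447629107, 'fy': 484.5755447629107, 'cx': 308.80428650706017, 'cy': 195.00388461481487, 'position': array([ 985.53636725, -743.88731408,  707.69390464]), 'orientation': array([-0.46333661,  0.84432608,  0.23744898, -0.12669109])}
top {'fx': 423.52991515176996, 'fy': 423.52991515176996, 'cx': 321.8293373531653, 'cy': 203.33856854634985, 'position': array([ 432.37361098,   27.45219351, 1101.49438321]), 'orientation': array([ 0.04318283, -0.69552411,  0.71682712, -0.02324533])}
{'fx': 333.470446656463, 'fy': 333.470446656463, 'cx': 317.768699840159, 'cy': 198.9954654392505, 'tool_from_camera': array([[-8.23580913e-04, -3.08769362e-01,  9.51136585e-01,
        -1.27768839e+02],
       [-1.08101991e-03, -9.51136077e-01, -3.08770133e-01,
         7.87835417e+01],
       [ 9.99999077e-01, -1.28249477e-03,  4.49551691e-04,
         6.34076810e-02],
       [ 0.00000000e+00,  0.00000000e+00,  0.00000000e+00,
         1.00000000e+00]])}
```

View pics/top0.png

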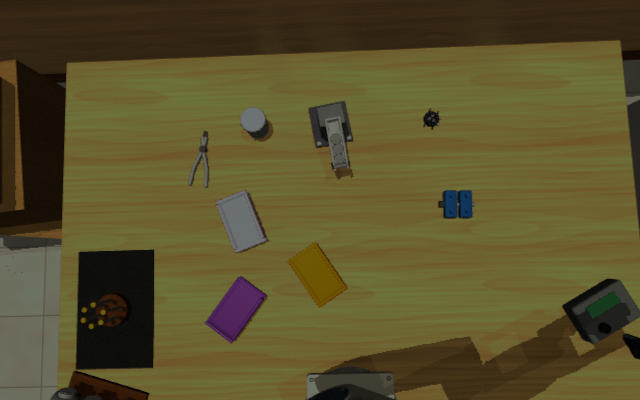

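View pics/scene0.png

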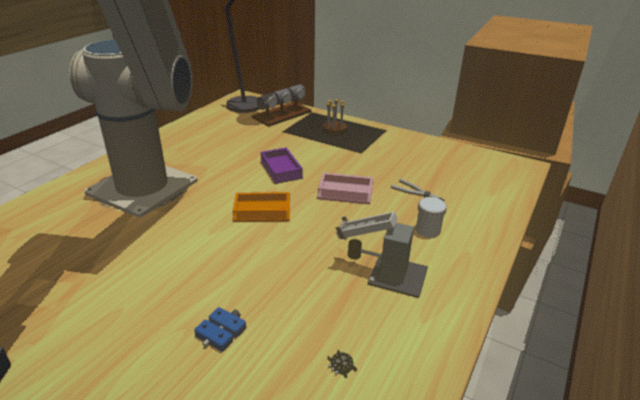

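The top view shows the pink dish at about (241,221), the dispenser at (331,130) with its chute lip near (341,168), and orange and purple decoys nearer the robot. Next I measure, using an enlarged crop.

```bash
cat > h.py <<'E'
import numpy as np, cv2
from scipy.spatial.transform import Rotation as R
from cell import bot, viewer
def rot(q): return R.from_quat([q[1],q[2],q[3],q[0]]).as_matrix()
def cam(n,s=None):
    m=viewer.camera_model(n); K=(m['fx'],m['fy'],m['cx'],m['cy'])
    if n!='wrist': return K,rot(m['orientation']),np.array(m['position'])
    s=s or bot.observe(); T=rot(s['orientation']); M=m['tool_from_camera']
    return K,T@M[:3,:3],T@M[:3,3]+s['tool_pos']
def ray(c,p,z):
    K,A,o=c; d=A@np.array([(p[0]-K[2])/K[0],(p[1]-K[3])/K[1],1.]); return o+d*(z-o[2])/d[2]
def proj(c,P):
    K,A,o=c; v=A.T@(np.array(P,float)-o); return np.array([K[0]*v[0]/v[2]+K[2],K[1]*v[1]/v[2]+K[3]])
def grab(n):
    s=bot.observe(); return viewer.get_image(n),cam(n,s)
E
python3 - <<'E'
from h import *
t=cv2.imread('pics/top0.png');s=cv2.imread('pics/scene0.png')
a=cv2.resize(t[95:185,300:366],None,fx=6,fy=6,interpolation=cv2.INTER_CUBIC)
b=cv2.resize(s[205:295,330:396],None,fx=6,fy=6,interpolation=cv2.INTER_CUBIC)
cv2.imwrite('pics/z.png',np.hstack([a,b]))
c=cam('top')
sub=t[180:262,200:280].astype(int); print(t[221,241],t[221,280])
m=((sub[...,0]>90)).astype(np.uint8)   # blue channel: pinkish vs wood
m=cv2.morphologyEx(m,cv2.MORPH_CLOSE,np.ones((5,5)))
n,l,st,_=cv2.connectedComponentsWithStats(m);k=1+st[1:,4].argmax();print(st[k])
r=cv2.minAreaRect(cv2.findContours((l==k).astype(np.uint8),0,1)[0][0])
P=np.array([ray(c,p+[200,180],36) for p in cv2.boxPoints(r)]);print(P.round(1),P.mean(0))
e=np.diff(np.vstack([P,P[:1]]),axis=0);print(np.hypot(e[:,0],e[:,1]),np.degrees(np.arctan2(e[:,1],e[:,0])))
E
```

```text
[112 111 106] [ 51 103 110]
[  15   10   51   62 1758]
[[545.8 330.4  36. ]
 [575.6 250.2  36. ]
 [445.1 199.8  36. ]
 [415.8 279.   36. ]] [495.56402928 264.84337308  36.        ]
[ 85.54617629 139.87605301  84.46704446 139.81073273] [ -69.65193429 -158.87150486  110.29095089   21.57118429]
```

View pics/z.png

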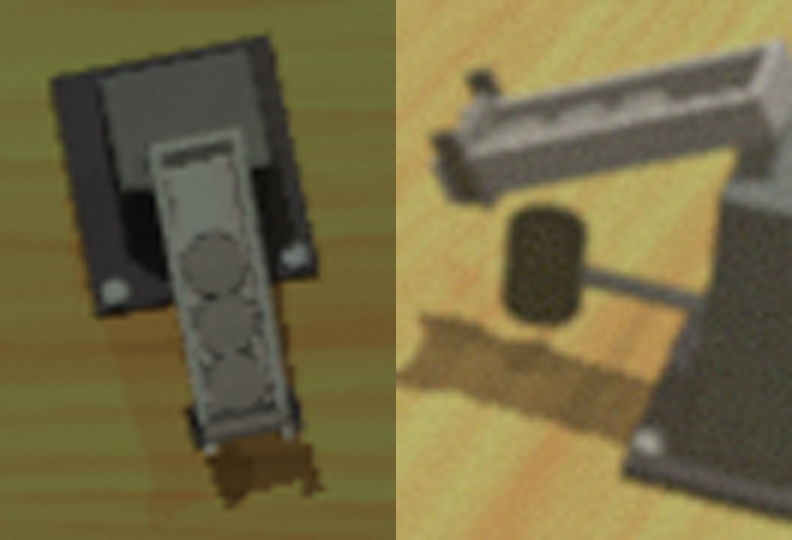

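The crop shows the base plate corners at about (52,80), (268,37), (318,275) and (98,316) in the top part. In the scene part the bumper is centred at (544,265).

```bash
python3 - <<'E'
from h import *
c=cam('top');s=cam('scene')
f=lambda p,z:ray(c,(p[0]/6+300-.4,p[1]/6+95-.4),z)
BL,BR,FR,FL=[f(p,8) for p in((52,80),(268,37),(318,275),(98,316))]
print([np.linalg.norm(v).round(1) for v in(BL-BR,BR-FR,FR-FL,FL-BL)])
ang=lambda v:np.degrees(np.arctan2(v[1],v[0])).round(2)
print('yaw',ang(BL-FL),ang(BR-FR),ang(BL-BR)-90,ang(FL-FR)-90)
# chute long edges at z tilt: use centre line  back (197,135) z?, lip (248,435) z 80
yaw=np.radians(np.mean([ang(BL-FL),ang(BR-FR),ang(BL-BR)-90,ang(FL-FR)-90]))
u=np.array([np.cos(yaw),np.sin(yaw),0])
ce=(BL+BR+FR+FL)/4; print('origin from plate',ce-115*u)
b=ray(s,(544/6+330-.4,265/6+205-.4),45);print('origin from bumper',b-15*u, 'bumper',b)
print('lip', f((250,437),80), 'expected',ce-115*u-18*u)
print('hous->bumper yaw',ang(ce-b))
E
```

```text
[np.float64(97.3), np.float64(109.3), np.float64(97.9), np.float64(108.2)]
yaw 9.27 9.6 9.36 8.700000000000003
origin from plate [631.91633369  10.14376554   8.        ]
origin from bumper [754.44672624  84.61001728  45.        ] bumper [769.25240749  87.01663374  45.        ]
lip [615.55537166   4.95445752  80.        ] expected [614.14951619   7.25582579   8.        ]
hous->bumper yaw -112.19
```

```bash
cat >> h.py <<'E'
def row(pos,yaw,s=None):
    """row shares to reach pos, tool straight down, tool z along world yaw (deg)"""
    s=s or bot.observe(); A=rot(s['orientation']); z=np.array([np.cos(np.radians(yaw)),np.sin(np.radians(yaw)),0]); x=np.array([0,0,-1.])
    B=np.stack([x,np.cross(z,x),z],1)
    w=R.from_matrix(A.T@B).as_rotvec()
    print('shift',(A.T@(np.array(pos)-s['tool_pos'])/500).round(4),'turn',(w/2/np.pi).round(4), 'deg',np.degrees(np.linalg.norm(w)).round(1))
E
python3 - <<'E'
from h import *
s=cam('scene'); b=ray(s,((544-396)/6+330-.4,265/6+205-.4),45);print('origin from bumper',b-15*np.array([.987,.161,0]))
o=bot.observe(); A=rot(o['orientation']);print(A.round(3))
P=[434-5*0,241,175]
for y in(21.3,201.3): row(P,y)
E
```

```text
origin from bumper [632.49780775   9.41173014  45.        ]
[[-0.001  0.916  0.4  ]
 [ 0.001  0.4   -0.916]
 [-1.     0.    -0.001]]
shift [ 0.1412  0.9882 -1.3431] turn [-2.436e-01 -2.000e-04 -2.000e-04] deg 87.7
shift [ 0.1412  0.9882 -1.3431] turn [ 2.564e-01 -2.000e-04  2.000e-04] deg 92.3
```

```bash
python3 -m handwheel '[1,0.07,0.636,-0.608,-0.122,0,0, 1,0.07,0.636,-0.608,-0.122,0,0, 1,0.07,0.636,-0.608,-0.122,0,0, 1,0.07,0.636,-0.608,-0.122,0,0, 1,0.07,0.636,-0.608,-0.122,0,0, 1,0.07,0.636,-0.608,-0.122,0,0, 1,0.07,0.636,-0.608,-0.122,0,0, 1,0.07,0.636,-0.608,-0.122,0,0, 1,0.07,0.636,-0.608,-0.122,0,0]' 80
python3 - <<'E'
from h import *
row([434,241,170],21.3)
E
```

```text
time: 1.23
tool_pos: [419.9, -166.6, 210.2]
orientation: [0.694, 0.137, 0.694, -0.137]
ft_force: [-1.0, 0.1, 0.4]
opening: 85.4
shift [ 0.0803  0.7645 -0.2846] turn [-1.214e-01 -1.000e-04  0.000e+00] deg 43.7
```

```bash
python3 -m handwheel '[1,0.08,0.764,-0.285,-0.1214,0,0, 1,0.08,0.764,-0.285,-0.1214,0,0, 1,0.08,0.764,-0.285,-0.1214,0,0, 1,0.08,0.764,-0.285,-0.1214,0,0, 1,0.08,0.764,-0.285,-0.1214,0,0, 1,0.08,0.764,-0.285,-0.1214,0,0, 1,0.08,0.764,-0.285,-0.1214,0,0, 1,0.08,0.764,-0.285,-0.1214,0,0, 1,0.08,0.764,-0.285,-0.1214,0,0]'
python3 - <<'E'
from h import *
im,c=grab('wrist')
for P in([495.6,264.8],):
    u=np.array([np.cos(np.radians(21.3)),np.sin(np.radians(21.3))]);v=np.array([-u[1],u[0]])
    for a,b in((70,42),(70,-42),(-70,-42),(-70,42),(-66,0)):
        p=proj(c,[*(np.array(P)+a*u+b*v),36]);print(p.round());
        cv2.circle(im,tuple(int(x) for x in p.round()),3,(0,0,255),1)
cv2.imwrite('pics/w1.png',im)
E
```

```text
time: 2.35
tool_pos: [434.7, 239.1, 170.2]
orientation: [0.695, -0.13, 0.695, 0.129]
ft_force: [-0.2, 0.6, -0.4]
opening: 85.0
[493. 137.]
[478. 236.]
[314. 237.]
[313. 138.]
[319. 190.]
```

View pics/w1.png

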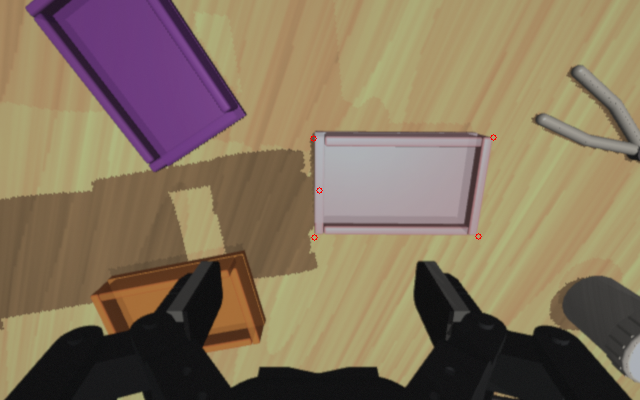

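The pink dish sits within about 5 px of the prediction, with the near wall at (320,183). The decoys are clear of the fingers, so I go down.

```bash
python3 - <<'E'
from h import *
print(bot.observe()['tool_pos']); row([433.4,242.8,26],21.3)
E
```

```text
[434.62380686 238.90382401 170.25066167]
shift [0.2885 0.0082 0.0007] turn [-0.0006 -0.0001  0.    ] deg 0.2
```

```bash
python3 -m handwheel '[0.7,0.1,0.008,0,0,0,0, 0.7,0.19,0.008,0,0,0,0, 0.7,0.24,0.008,0,0,0,0, 0.7,0.27,0.008,0,0,0,0, 0.7,0.2885,0.008,0,0,0,0, 0.7,0.2885,0.008,0,0,0,0]' 80
python3 -m handwheel '[0,0,0,0,0,0,0, 0,0,0,0,0,0,0, 0,0,0,0,0,0,0, 0,0,0,0,0,0,0, 0,0,0,0,0,0,0, 0,0,0,0,0,0,0, 0,0,0,0,0,0,0, 0,0,0,0,0,0,0]' 80
```

```text
time: 3.15
tool_pos: [433.2, 244.0, 26.2]
orientation: [0.695, -0.13, 0.695, 0.13]
ft_force: [0.1, -0.2, 0.2]
opening: 60.0
time: 4.15
tool_pos: [433.2, 244.6, 26.8]
orientation: [0.695, -0.13, 0.695, 0.13]
ft_force: [-0.3, -0.4, 6.0]
opening: 6.4
```

```bash
python3 -m handwheel '[0,-0.03,0,0,0,0,0, 0,-0.08,0,0,0,0,0, 0,-0.12,0,0,0,0,0, 0,-0.12,0,0,0,0,0, 0,-0.12,0,0,0,0,0]' 80
python3 - <<'E'
from h import *
im,c=grab('wrist');cv2.imwrite('pics/w2.png',im);s=viewer.get_image('scene')
cv2.imwrite('pics/s2.png',np.hstack([im[:,:,:],])); b=cv2.resize(s[100:300,230:450],None,fx=2.9,fy=2,interpolation=cv2.INTER_CUBIC)
cv2.imwrite('pics/m2.png',np.vstack([cv2.resize(im,None,fx=.75,fy=.75),cv2.resize(s[110:260,240:480],(480,300))]))
E
```

```text
time: 4.78
tool_pos: [432.5, 244.2, 85.9]
orientation: [0.695, -0.13, 0.695, 0.13]
ft_force: [-0.5, -0.4, -2.8]
opening: 6.1
```

View pics/m2.png

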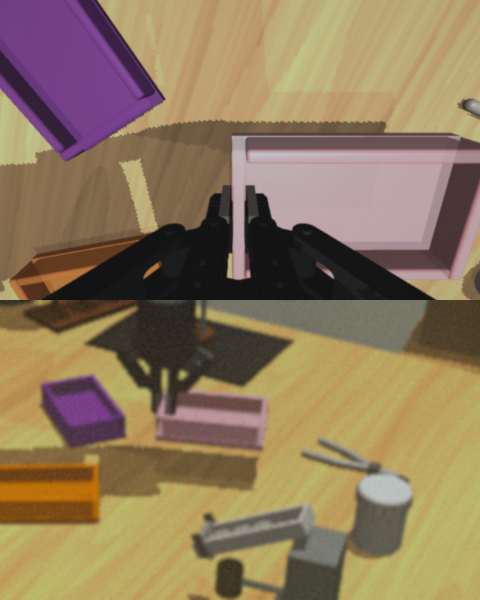

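The dish is gripped and lifted about 59 mm, and it looks level. Next is the staging pose in front of the chute.

```bash
python3 - <<'E'
from h import *
row([438.4,-20,90],9.3)
E
```

```text
shift [-0.0089 -0.4966 -0.1797] turn [ 0.0331 -0.0003  0.0001] deg 11.9
```

```bash
python3 -m handwheel '[0,-0.009,-0.03,-0.01,0.002,0,0, 0,-0.009,-0.09,-0.032,0.006,0,0, 0,-0.009,-0.16,-0.058,0.011,0,0, 0,-0.009,-0.24,-0.087,0.016,0,0, 0,-0.009,-0.32,-0.116,0.021,0,0, 0,-0.009,-0.39,-0.141,0.026,0,0, 0,-0.009,-0.45,-0.163,0.03,0,0, 0,-0.009,-0.485,-0.175,0.0325,0,0, 0,-0.009,-0.4966,-0.1797,0.0331,0,0, 0,-0.009,-0.4966,-0.1797,0.0331,0,0, 0,-0.009,-0.4966,-0.1797,0.0331,0,0]'
python3 - <<'E'
from h import *
im,cw=grab('wrist');s=viewer.get_image('scene');t=viewer.get_image('top');o=bot.observe();T=o['tool_pos'];print(T)
a=np.radians(9.3);u=np.array([np.cos(a),np.sin(a),0]);v=np.array([-u[1],u[0],0]);z=np.array([0,0,1.])
C=T+66*u-1.8*v-26.5*z
for n,I,c in(('scene',s,cam('scene')),('wrist',im,cw),('top',t,cam('top'))):
    for x in(-70,70):
        for y in(-42,42):
            for h in(0,36):
                p=proj(c,C+x*u+y*v+h*z);cv2.circle(I,tuple(int(k) for k in p.round()),2,(0,255,0) if h else (0,0,255),1)
k=cv2.resize(s[150:300,200:440],(800,500));cv2.imwrite('pics/s3.png',k)
cv2.imwrite('pics/w3.png',np.vstack([cv2.resize(im,None,fx=.75,fy=.75),cv2.resize(t[100:250,270:430],(480,300))[:,:]]) )
E
```

```text
time: 6.25
tool_pos: [438.8, -19.2, 90.5]
orientation: [0.705, -0.058, 0.705, 0.058]
ft_force: [0.9, 0.5, -3.2]
opening: 6.4
[438.93362002 -19.09568015  90.54447   ]
```

View pics/s3.png

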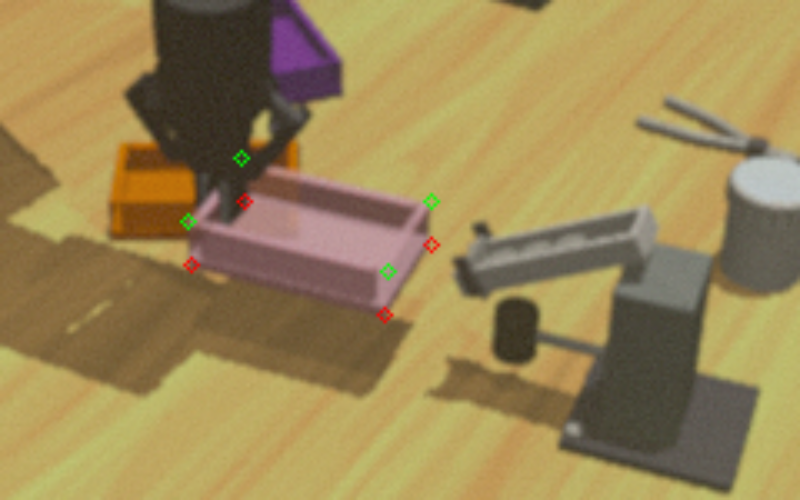

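View pics/w3.png

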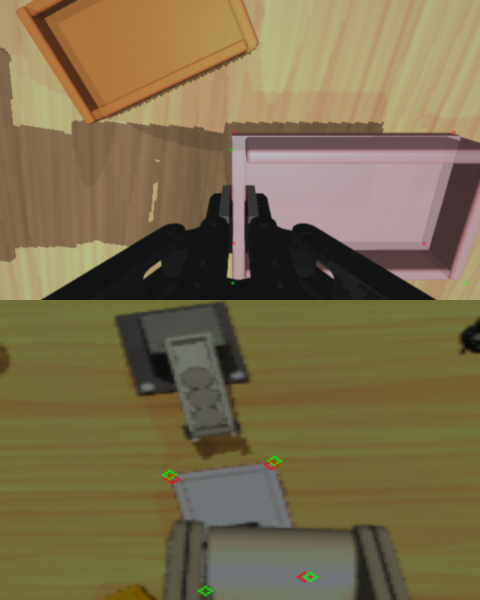

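The wrist view matches the predicted dish corners: rim and outer-wall edges at about (233,135–150), bottom rim near 280. The top view shows the far end about 1.5 px to the right. I check level numerically in the scene view.

```bash
python3 - <<'E'
from h import *
s=viewer.get_image('scene');c=cam('scene');T=bot.observe()['tool_pos']
hsv=cv2.cvtColor(cv2.GaussianBlur(s,(3,3),0),cv2.COLOR_BGR2HSV)
roi=hsv[190:250,250:335].astype(int); m=(((roi[...,0]>150)|(roi[...,0]<5))&(roi[...,1]>25)&(roi[...,2]>50)).astype(np.uint8)
m=cv2.morphologyEx(m,cv2.MORPH_OPEN,np.ones((3,3)));n,l,st,_=cv2.connectedComponentsWithStats(m);k=1+st[1:,4].argmax();m=l==k
cols=np.arange(262,312,6)
print('bottom edge',[(x,190+np.where(m[:,x-250])[0].max()) for x in cols])
a=np.radians(9.3);u=np.array([np.cos(a),np.sin(a),0]);v=np.array([-u[1],u[0],0]);z=np.array([0,0,1.])
C=T+66*u-1.8*v-26.5*z
A,B=proj(c,C-70*u-42*v),proj(c,C+70*u-42*v);print('pred bottom',A,B,[(x,round(A[1]+(B[1]-A[1])*(x-A[0])/(B[0]-A[0]),1)) for x in cols])
# effect of tilt 1deg
print('1deg droop moves far end px',proj(c,C+70*u-42*v-2.4*z)-B)
ys,xs=np.where(m);print('x extent',xs.min()+250,xs.max()+250,'pred',proj(c,C-70*u-42*v+36*z)[0],proj(c,C+70*u+42*v+36*z)[0])
print(bot.observe()['ft_force'],bot.observe()['ft_torque'])
E
```

```text
bottom edge [(np.int64(262), np.int64(229)), (np.int64(268), np.int64(230)), (np.int64(274), np.int64(232)), (np.int64(280), np.int64(233)), (np.int64(286), np.int64(235)), (np.int64(292), np.int64(237)), (np.int64(298), np.int64(238)), (np.int64(304), np.int64(240)), (np.int64(310), np.int64(241))]
pred bottom [256.62106347 229.49511154] [315.47727635 244.50492737] [(np.int64(262), np.float64(230.9)), (np.int64(268), np.float64(232.4)), (np.int64(274), np.float64(233.9)), (np.int64(280), np.float64(235.5)), (np.int64(286), np.float64(237.0)), (np.int64(292), np.float64(238.5)), (np.int64(298), np.float64(240.0)), (np.int64(304), np.float64(241.6)), (np.int64(310), np.float64(243.1))]
1deg droop moves far end px [-0.01523362  0.88761613]
x extent 258 327 pred 255.76284675715937 329.4000313727271
[-0.42662043 -0.23223827 -3.24281499] [-0.03444874  0.18799591  0.0108228 ]
```

The dish is level, its bottom edge parallel to the prediction within 0.2 px. I lower to an underside of about 29 mm, then approach the bumper.

```bash
python3 -m handwheel '[0,0.02,0,0,0,0,0, 0,0.05,0,0,0,0,0, 0,0.07,0,0,0,0,0, 0,0.07,0,0.02,0,0,0, 0,0.07,0,0.05,0,0,0, 0,0.07,0,0.08,0,0,0, 0,0.07,0,0.095,0,0,0, 0,0.07,0,0.1,0,0,0, 0,0.07,0,0.1,0,0,0, 0,0.07,0,0.1,0,0,0]'
python3 - <<'E'
from h import *
s=viewer.get_image('scene');cv2.imwrite('pics/s4.png',cv2.resize(s[180:300,240:430],(760,480),interpolation=cv2.INTER_CUBIC));o=bot.observe()
a=np.radians(9.3);d=o['tool_pos']-[632.2,9.6,0];print(d[0]*np.cos(a)+d[1]*np.sin(a),-d[0]*np.sin(a)+d[1]*np.cos(a),d[2],o['ft_force'])
E
```

```text
time: 7.7
tool_pos: [487.7, -11.6, 55.5]
orientation: [0.705, -0.057, 0.705, 0.057]
ft_force: [0.0, 1.2, -2.9]
opening: 6.4
-145.93644877286945 2.4121757461738866 55.52355179736764 [ 0.47772948 -1.03368065 -3.43203473]
```

View pics/s4.png

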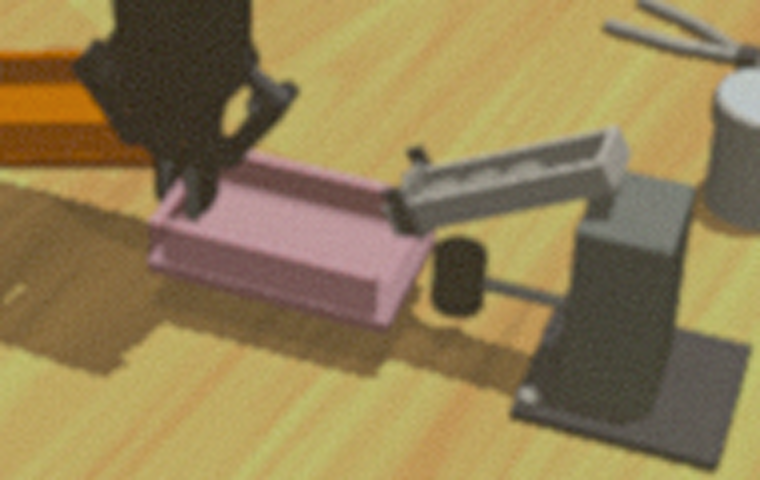

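The dish end is under the lip with a small gap to the bumper, and the rim is below the chute. I advance in 2 mm steps and watch the force.

```bash
cat > st.py <<'E'
from h import *
o=bot.observe();a=np.radians(9.3);d=o['tool_pos']-[632.2,9.6,0];u=np.array([np.cos(a),np.sin(a),0])
print('u %.2f z %.2f  t %.2f Fu %.2f Fz %.2f My %s'%(d@u,d[2],o['time'],o['ft_force']@u,o['ft_force'][2],o['ft_torque'].round(2)))
E
M='python3 -m handwheel'
$M '[0,0,0,0.006,0,0,0,0,0,0,0.012,0,0,0,0,0,0,0.012,0,0,0]' >/dev/null; python3 st.py
$M '[0,0,0,0.004,0,0,0,0,0,0,0.004,0,0,0]' >/dev/null; python3 st.py
$M '[0,0,0,0.004,0,0,0,0,0,0,0.004,0,0,0]' >/dev/null; python3 st.py
$M '[0,0,0,0.004,0,0,0,0,0,0,0.004,0,0,0]' >/dev/null; python3 st.py
$M '[0,0,0,0.004,0,0,0,0,0,0,0.004,0,0,0]' >/dev/null; python3 st.py
$M '[0,0,0,0.004,0,0,0,0,0,0,0.004,0,0,0]' >/dev/null; python3 st.py
```

```text
u -138.96 z 55.63  t 8.12 Fu 0.10 Fz -3.05 My [-0.02  0.22 -0.01]
u -137.21 z 55.58  t 8.38 Fu -0.19 Fz -3.60 My [-0.02  0.16 -0.04]
u -135.14 z 55.59  t 8.62 Fu -0.56 Fz -3.23 My [-0.03  0.18 -0.02]
u -134.23 z 55.35  t 8.88 Fu -3.40 Fz -1.61 My [-0.07  0.6  -0.08]
u -131.74 z 55.40  t 9.12 Fu -3.92 Fz -2.94 My [-0.08  0.81  0.02]
u -129.09 z 55.55  t 9.38 Fu -4.76 Fz -3.05 My [-0.1   0.7   0.01]
```

```bash
M='python3 -m handwheel'
for i in 1 2 3 4 5 6 7 8 9 10; do $M '[0,0,0,0.004,0,0,0,0,0,0,0.004,0,0,0]' >/dev/null; python3 st.py; done
```

```text
u -126.90 z 55.62  t 9.62 Fu -2.70 Fz -3.19 My [-0.09  0.69  0.01]
u -125.31 z 55.57  t 9.88 Fu -3.22 Fz -2.30 My [-0.05  0.66 -0.02]
u -123.65 z 55.46  t 10.12 Fu -4.93 Fz -2.23 My [-0.08  0.82  0.  ]
u -121.50 z 55.50  t 10.38 Fu -4.30 Fz -3.24 My [-0.09  0.93  0.04]
u -119.11 z 55.60  t 10.62 Fu -3.68 Fz -2.65 My [-0.02  0.83  0.06]
u -116.90 z 55.64  t 10.88 Fu -2.30 Fz -3.21 My [-0.02  0.78  0.01]
u -115.28 z 55.57  t 11.12 Fu -3.54 Fz -2.73 My [-0.01  0.77  0.01]
u -113.66 z 55.48  t 11.38 Fu -4.92 Fz -2.07 My [-0.07  0.96  0.02]
u -111.59 z 55.49  t 11.62 Fu -4.57 Fz -3.39 My [-0.05  0.95  0.05]
u -109.34 z 55.56  t 11.88 Fu -3.94 Fz -2.34 My [-0.03  0.87  0.07]
```

The force pattern repeats every 10 mm, with contact near u = −134.8, so the third click is near u ≈ −104.7. I go to just there.

```bash
M='python3 -m handwheel'
$M '[0,0,0,0.004,0,0,0,0,0,0,0.004,0,0,0]' >/dev/null; python3 st.py
$M '[0,0,0,0.004,0,0,0,0,0,0,0.004,0,0,0]' >/dev/null; python3 st.py
$M '[0,0,0,0.0015,0,0,0,0,0,0,0.0015,0,0,0,0,0,0,0.0015,0,0,0,0,0,0,0.0015,0,0,0,0,0,0,0.0015,0,0,0,0,0,0,0.0015,0,0,0,0,0,0,0.0015,0,0,0,0,0,0,0.0015,0,0,0]' >/dev/null; python3 st.py
python3 - <<'E'
from h import *
s=viewer.get_image('scene');w=viewer.get_image('wrist')
cv2.imwrite('pics/m5.png',np.vstack([cv2.resize(s[190:290,250:410],(480,300),interpolation=cv2.INTER_CUBIC),cv2.resize(w,None,fx=.75,fy=.75)]))
E
```

```text
u -107.17 z 55.56  t 12.12 Fu -3.16 Fz -2.54 My [-0.04  0.88  0.05]
u -105.30 z 55.54  t 12.38 Fu -4.12 Fz -4.06 My [-0.08  0.88  0.07]
u -104.66 z 55.55  t 13.38 Fu -3.95 Fz -2.93 My [-0.11  1.11  0.09]
```

View pics/m5.png

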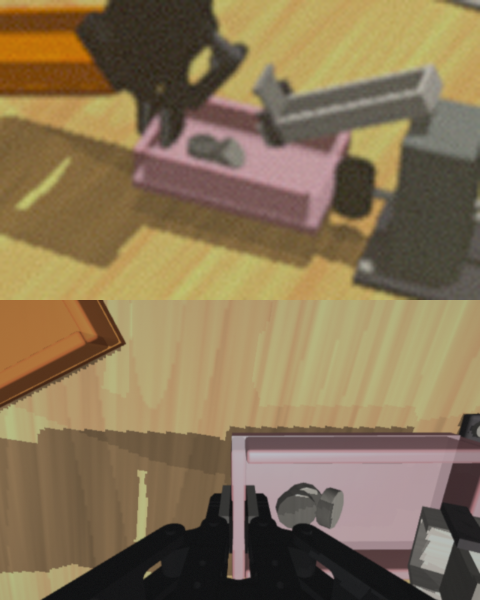

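The gate is open, the chute looks empty and cells lie in the dish at about wrist-crop (290–335,505). I zoom in to count them.

```bash
python3 -m handwheel '[0,0,0,0,0,0,0,0,0,0,0,0,0,0,0,0,0,0,0,0,0,0,0,0,0,0,0,0]'; python3 st.py; python3 - <<'E'
from h import *
s=viewer.get_image('scene');w=viewer.get_image('wrist')
cv2.imwrite('pics/m6.png',np.vstack([cv2.resize(w[220:330,340:520],(540,330),interpolation=cv2.INTER_CUBIC),cv2.resize(s[205:260,300:400],(540,260),interpolation=cv2.INTER_CUBIC)]))
E
```

```text
time: 13.98
tool_pos: [528.6, -5.0, 55.6]
orientation: [0.705, -0.057, 0.705, 0.057]
ft_force: [-4.6, -0.5, -4.0]
opening: 6.5
u -104.64 z 55.56  t 13.97 Fu -4.66 Fz -3.99 My [-0.1   1.09  0.05]
```

View pics/m6.png

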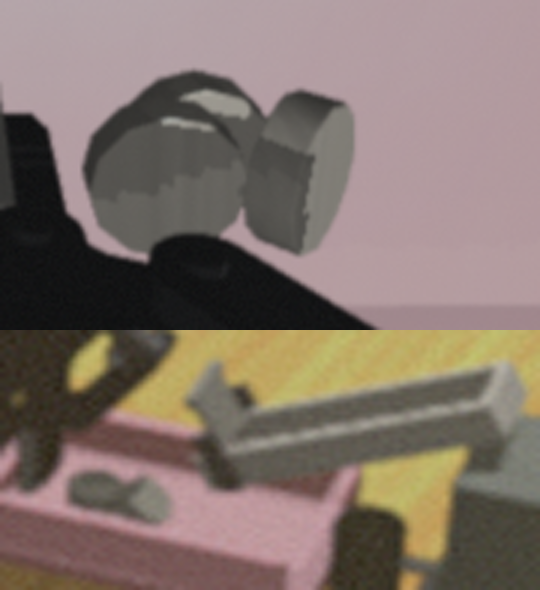

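Three cells are in the dish, two overlapping and one leaning. The chute is empty, and the push is about 4.7 N at an estimated 30 mm of travel.

```bash
python3 -c "
from cell import bot
print(bot.job_done())"
```

```text
the job is handed in; nothing more can be done
None
```

I gripped the pink dish by its near end wall and carried it level under the chute lip. I then used the dish's far end to push the bumper past two clicks to the third, and handed the job in at about 14 s, still holding it there.

What the last checks showed:
- **Travel:** about 30 mm from first contact. This is worked out from the tool position and where the force first rose; I did not measure the bumper itself.
- **Force:** a steady push of 4–4.7 N against the expected 4.8 N. The force rose and fell every 10 mm, which fits the clicks.
- **Cells:** all three are in the dish, two overlapping and one leaning on its edge. The chute looks empty.
- **Dish height:** the underside is about 29 mm off the counter by calculation. The scene camera put it slightly higher, by up to 4 mm, which the earlier pictures still show clear of the chute.
- **Dish level:** its edge ran parallel to the level prediction within 0.2 px when I checked before the push. I did not measure it again afterwards.

**Disagreements:** the top camera put the dish up to about 4 mm to one side of the wrist camera's estimate, which was small enough not to matter here. The gripper read about 6.4 mm on the 8 mm wall, but the grip held throughout.

I saw no contact with the other items, though I took no separate picture to check them at the end.

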